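# Lay out the bench for cleaning the vacuum filter

## Robot

A 6-joint arm with a two-finger parallel gripper is mounted at the origin on the work surface. World frame = base frame: x ahead of the robot, y to its left, z up, the work surface at z = 0. Lengths are in m, angles in rad, forces in N, time in s.
With the tool pointing down it reaches from about 0.225 to 0.875 m from the base axis. Payload 3.4 kg.
Tool frame: the origin (TCP) lies between the finger pads; the fingertips stand 8 mm ahead of it and the grasp point (between the pads) lies 11 mm behind it; z points along the fingers, y is the line along which they close (so a half turn about z gives the same grasp; the last joint's range is limited). The gripper opens to 85 mm and grips with 20 to 120 N. Pads are 22 mm wide; open, the fingers measure 114 mm over their backs; the gripper's body (76 mm by 85 mm) begins 54 mm behind the grasp point. The pads swing forward as they close: fully open they stand 13 mm farther back than shut.
Start: joints at [0.984, 0.276, 1.505, -0, 1.361, -0.121], TCP at [0.258, 0.514, 0.239] pointing down, gripper open.
Joint ranges: [-2.89, 2.89], [-0.75, 2.08], [0.22, 2.7], [-1.18, 4.32], [0.11, 2.71], [-2.7, 2.7]. Speed limits (rad/s): [2.57, 2.57, 3.14, 3.14, 3.14, 3.14].

## Interface

Orientations are given as a unit quaternion [w, x, y, z].
In Python, from rig import manip gives the robot as it stands.
- The arm moves only by the tool move_arm, never from a script. Its argument "deltas" is a list that holds one entry, the list of rows, each a list of 5 numbers: the shift along the tool's x, y, z normalised to -1 to 1, where 1 is 80 cm, then the turn about the tool's z normalised to -1 to 1, where 1 is 120 degrees, then the closure, from -1 (fully open) to 1 (shut). In form: [[[tx, ty, tz, twist, grip], ...]]. A call has 1 to 12 rows; each row is the pose to reach, as a shift and turn from the pose commanded when the call began, along the tool's axes at that moment; what a row does not reach only later rows make up. A row lasts 1/10 s, in which the tool goes at most 50 mm and 8.59 degrees, less where a joint would pass 70% of its speed; a pose out of reach is approached as far as the arm can. A call with a number of a shift or a turn outside -1 to 1 is refused whole. A call with a gripper value outside its range is refused whole. The fingers move at their own pace and stop on an object; "squeeze" is the grip in N (left out, the last holds). Time passes only in rows, so rows that repeat a pose let the fingers close. It gives the time, the measured TCP pose, the force, the opening and the grip force at its end, in the units of the state.
- manip.get_state(): the state, without advancing time (a new reading comes with each control period).
- manip.get_image(name): name is "scene" or "top"; returns the picture (420x560x3 uint8, red, green, blue); there is no depth.
- manip.camera_params(name): a dict with "fx", "fy", "cx", "cy" (pixels), "R" (3x3) and "t" (3): a world point X has camera coordinates R X + t. Camera axes: x right, y down, z forward; pixel columns grow to the right and rows downward; lengths in m; the calibration is good to about 2 mm. A picture is of the moment at which its call begins. camera_params takes no time and is no camera call.
- manip.sign_off(): hands the job in; it is judged then, once.
The state is a dict: "clock": time; "qpos": joint angles; "qd": joint speeds; "effort": joint torques, N m; "position": TCP position; "ee_rot": TCP orientation; "contact_force": force on the tool from outside, world axes, zero at the start; "moment": the same for the moment, N m; "width": finger opening in m; "gripper_force": force on a finger pad.
Only numpy, scipy, OpenCV 4.12 (cv2) and the standard library are available. Lean on these libraries where they do the work, as an engineer would, in place of code of your own. Each camera call takes 0.05 s, during which the arm holds its last target. There are 200 camera calls.

## Task

Lay out the bench for cleaning the vacuum filter: stand the pleated filter upright in the middle of the turntable and the cyclone cup upright in the middle of the cork coaster. Then lay the seam ripper and the comb flat on the rubber mat between the brush and the pickings tin, parallel to the brush, so that the middles of brush, seam ripper, comb and tin form one straight, evenly spaced row in that order along the middle of the mat. Leave the brush, the tin and the tumbler where they are.

Things in the scene. Friction and masses are not known exactly. Their poses are not given: they have to be found in the camera images.
- filter: Loose pleated vacuum filter cartridge standing upright, about 90 g: white pleats 52 mm across between two grey end caps 56 mm across and 9 mm high; 70 mm tall in all. Origin: centre of the underside; z up along its axis. Grip it round the pleats (9 to 61 mm up). It starts standing on the bench, in an outer place at the left or right or in the middle towards the back.
- cup: Loose cyclone cup standing upright, mouth up, about 80 g: greenish see-through plastic, open at the top, flat foot 46 mm across, a cone up to 36 mm, then a straight cylinder 62 mm across from 36 mm up to the rim at 78 mm, wall 3 mm. A rectangular inlet stub (18 mm wide, 22 mm high, middle 60 mm up) juts 14 mm out of the wall on its +x side; grip the cylinder across y. Origin: centre of the foot; z up.
- comb: Loose blue plastic comb tool lying flat, about 35 g: straight spine 130 mm long (along x), 14 mm wide (y), 10 mm thick; teeth stick out 16 mm beyond the spine on its -y side, only along x from +5 to +63 mm; the half at negative x is the plain handle. Origin: middle of the spine's length, on its underside. Lying either way round is fine.
- ripper: Loose steel seam ripper lying flat, about 50 g: ridged handle 88 mm long, 12 mm wide (y), 10 mm thick, from x = -65 to +23 mm; then a thin shaft and small fork to x = +65 mm. Origin: middle of the whole 130 mm length, on the underside of the handle. Lying either way round is fine.
- turntable: Target of the filter: small turntable fixed to the bench by its foot; platter 170 mm across (aluminium rim, black rubber pad with faint rings) whose top is 28 mm above the bench and turns freely with little friction. Origin: on its axis, at bench height.
- coaster: Target of the cup: round cork coaster, 90 mm across, 6 mm thick, fixed on the bench. Origin: centre of its underside.
- mat: Dark grey rubber tool mat, fixed flat on the bench: 240 mm (its x) by 160 mm (its y), 3 mm thick. Origin: centre of its underside. The row of brush, seam ripper, comb and tin runs along its x axis, along its middle line (y = 0); the tools lie along its y axis.
- brush: Bystander and end of the row: small wooden dust brush, 140 mm long (its x), 22 mm wide, 22 mm high, bristles down, loose on the mat. Its middle lies about 90 mm from the mat's middle, at one end or the other of the mat, its length along the mat's y. Origin: middle of its length, at the bristle tips (mat top). Not to be moved.
- tin: Bystander and other end of the row: low round open steel tin for pickings, 48 mm across, 20 mm high, loose on the mat about 90 mm from the mat's middle at the end away from the brush (about 180 mm from the brush). Origin: centre of its underside. Not to be moved.
- tumbler: Bystander: frosted glass tumbler, 66 mm across the rim, 85 mm tall, standing loose at the back of the bench. Origin: centre of its underside. Not to be moved.
Mind the look-alikes: they are no part of the job. There is more than one size of the comb; the one meant has the size given above.

How it is judged:
At the end, for the whole second after the job is handed in: Filter upright on turntable (12 mm of axis), cup upright on coaster (15 mm); ripper and comb flat on the mat, order brush-ripper-comb-tin, 30 mm from mat centre (14 mm), 15 mm of middle line, parallel to brush (0.2 rad); brush, tin, tumbler within 15 mm of start; all at rest (horizontal distance between filter and turntable below 0.012 m and z of filter in the frame of turntable between 0.023 and 0.033 m and angle between each of filter, cup's own z axis and vertical below 0.1 rad and horizontal distance between cup and coaster below 0.015 m and z of cup in the frame of coaster between 0.002 and 0.01 m and z of comb in the frame of mat between -0.001 and 0.007 m and y of comb in the frame of mat between -0.015 and 0.015 m and angle between each of comb, ripper's own z axis and vertical below 0.12 rad and angle between the x axis of each of comb, ripper and the x axis of brush, either way round below 0.2 rad and z of ripper in the frame of mat between -0.001 and 0.007 m and y of ripper in the frame of mat between -0.015 and 0.015 m and ((x of brush in the frame of mat below 0 m and x of ripper in the frame of mat between -0.044 and -0.016 m and x of comb in the frame of mat between 0.016 and 0.044 m) or (x of brush in the frame of mat above 0 m and x of ripper in the frame of mat between 0.016 and 0.044 m and x of comb in the frame of mat between -0.044 and -0.016 m)) and distance of each of brush, tin, tumbler from where it was at the start of the episode below 0.015 m and linear speed of each of filter, cup, comb, ripper below 0.02 m/s and angular speed of each of filter, cup, comb, ripper below 0.2 rad/s); the robot touches nothing.
It fails at once if the brush, the tin or the tumbler is shifted by more than 15 mm (distance of any of brush, tin, tumbler from where it was at the start of the episode above 0.015 m).
It also fails if it takes over 115 s, if anything falls off the work surface, if the arm or the gripper's body presses on something with over 40 N, if the wrist force passes 120 N, or if a joint passes its speed limit or range.

## Working session

There is one attempt and no reset: what is moved stays moved. The work goes in short steps, Python scripts to look and compute and a tool call to move; the robot and the scene stay as the last step left them, time stands still between calls to the robot, and variables do not carry over. Pictures are saved under pics/ and viewed, at most 15 in all, crops included, and the job is handed in when it is done.

Besides the shell and the picture viewer there is one more tool, called as a command line: name --argument value ..., lists and objects as JSON in quotes. move_arm: Moves the arm, as the interface text tells. Scaled input: -1 to 1 covers 80 cm each way for a shift and 120 degrees each way for a turn. Its arguments: {"type":"object","properties":{"deltas":{"type":"array","items":{"type":"array","items":{"type":"array","items":{"type":"number","minimum":-1,"maximum":1}}}},"squeeze":{"type":"number"}},"required":["deltas"]}

```bash
mkdir -p pics
python3 - <<'E'
from rig import manip
import cv2,numpy as np
for n in("top","scene"):
    im=manip.get_image(n); cv2.imwrite(f"pics/{n}0.png",im[:,:,::-1])
    p=manip.camera_params(n); print(n,p)
print(manip.get_state())
E
```

```text
top {'fx': 517.2854866189247, 'fy': 517.2854866189247, 'cx': 284.16805175661494, 'cy': 203.17781196921217, 'R': array([[ 0.02196816, -0.99968267, -0.01232753],
       [-0.99235151, -0.02030555, -0.12176271],
       [ 0.12147376,  0.01490815, -0.99248268]]), 't': array([5.68682947e-05, 5.21255604e-01, 1.13060970e+00])}
scene {'fx': 444.31142876613694, 'fy': 444.31142876613694, 'cx': 277.6807070754764, 'cy': 209.92658993313674, 'R': array([[-0.5956823 ,  0.80318886,  0.00708949],
       [ 0.6949592 ,  0.5197995 , -0.49683014],
       [-0.40273354, -0.29102602, -0.86781885]]), 't': array([ 0.31374893, -0.33928484,  1.27998012])}
{'clock': 0.1, 'qpos': array([ 9.84024942e-01,  2.76546467e-01,  1.50600691e+00, -2.13499174e-05,
        1.36070107e+00, -1.20994363e-01]), 'qd': array([ 1.89546221e-04, -2.53100405e-03, -2.05313187e-03, -1.57093124e-03,
       -2.40247367e-03, -3.34752911e-05]), 'effort': array([ 1.07763488e-03, -4.17697906e+01, -2.46405011e+01, -3.66622153e-04,
        5.79109619e-03,  1.09235224e-06]), 'position': array([0.25799602, 0.51335908, 0.23851766]), 'ee_rot': array([-2.78149128e-04,  2.30786760e-01,  9.73003998e-01, -7.83025546e-04]), 'contact_force': array([-0.4930776 ,  0.62550229, -0.29686859]), 'moment': array([-0.00885333,  0.07020708, -0.05298298]), 'gripper_force': 0.0, 'width': 0.0849567351561301}
```

View pics/top0.png

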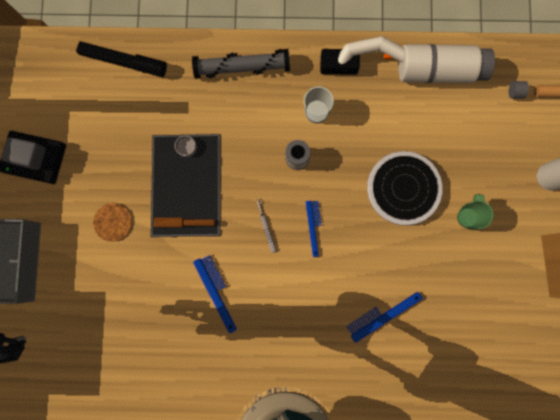

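View pics/scene0.png

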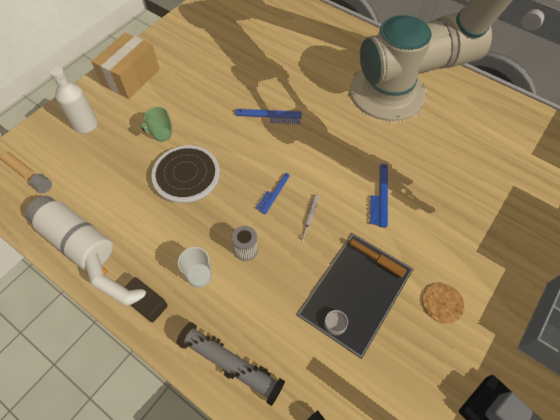

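The pictures show these things, with top-view pixels:
- **Filter:** (297,153)
- **Cup:** (478,213), stub up at (479,199)
- **Turntable:** (405,187)
- **Coaster:** (113,222)
- **Mat:** corners (152,135) to (220,235), with the tin at (185,146) and the brush at (184,223)
- **Ripper:** (266,226)
- **Tumbler:** (318,105)

Comb candidates are the three blue ones at (313,229), (215,295) and (386,318). I'll choose by length.

```bash
cat > h.py <<'E'
import numpy as np,cv2
from rig import manip
def back(n,u,v,z):
    p=manip.camera_params(n); d=p["R"].T@np.array([(u-p["cx"])/p["fx"],(v-p["cy"])/p["fy"],1]); c=-p["R"].T@np.array(p["t"])
    return c+d*(z-c[2])/d[2]
def proj(n,X):
    p=manip.camera_params(n); c=p["R"]@np.array(X)+p["t"]; return p["fx"]*c[0]/c[2]+p["cx"],p["fy"]*c[1]/c[2]+p["cy"]
E
python3 - <<'E'
from h import *
im=cv2.imread("pics/top0.png")
hsv=cv2.cvtColor(im,cv2.COLOR_BGR2HSV)
m=cv2.inRange(hsv,(105,120,50),(130,255,255))
n,l,s,c=cv2.connectedComponentsWithStats(m)
for i in range(1,n):
    if s[i,4]>50:
        v,u=np.where(l==i); P=np.array([back("top",a,b,.01)[:2] for a,b in zip(u,v)])
        r=cv2.minAreaRect(P.astype(np.float32)*1000); print(c[i],s[i,4],r)
def crop(x0,y0,x1,y1,k): return cv2.resize(im[y0:y1,x0:x1],None,fx=k,fy=k,interpolation=cv2.INTER_CUBIC)
cv2.imwrite("pics/c1.png",crop(90,120,290,270,4)) 
cv2.imwrite("pics/c2.png",crop(250,130,450,280,4)) 
a=crop(185,250,245,340,6);b=crop(340,285,430,350,5);c_=crop(450,185,510,240,6)
W=np.zeros((600,800,3),np.uint8)
W[:540,:360]=a; W[:325-0,360:800]=b[:325,:440]; W[270:600,440:800]=c_
cv2.imwrite("pics/c3.png",W)
E
```

```text
[312.66832918 223.50124688] 401 ((468.9931640625, -57.88215637207031), (124.18707275390625, 25.516338348388672), 7.109106063842773)
[213.53908356 290.54043127] 742 ((317.875, 154.9545440673828), (178.03038024902344, 37.14228057861328), 28.98908805847168)
[385.30724638 317.04927536] 690 ((275.3761901855469, -221.22647094726562), (21.229507446289062, 178.5646209716797), 32.93616485595703)
```

View pics/c1.png

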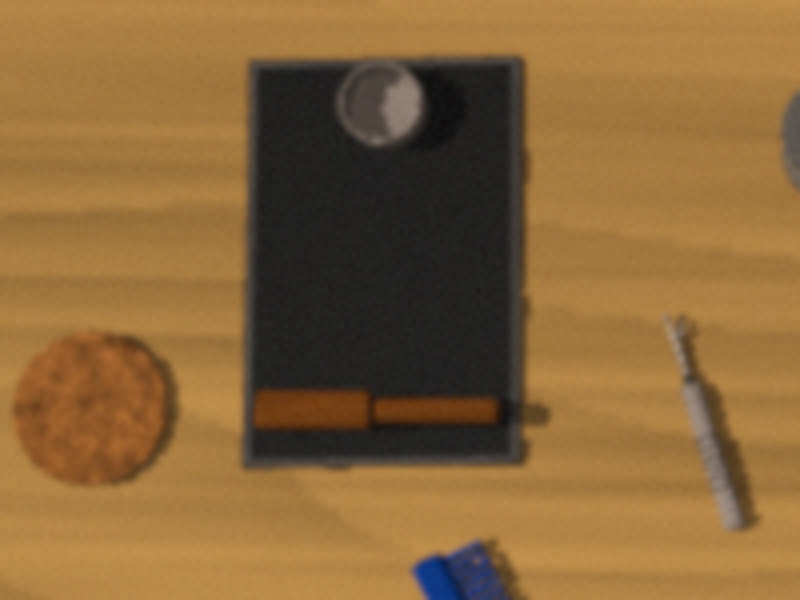

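View pics/c2.png

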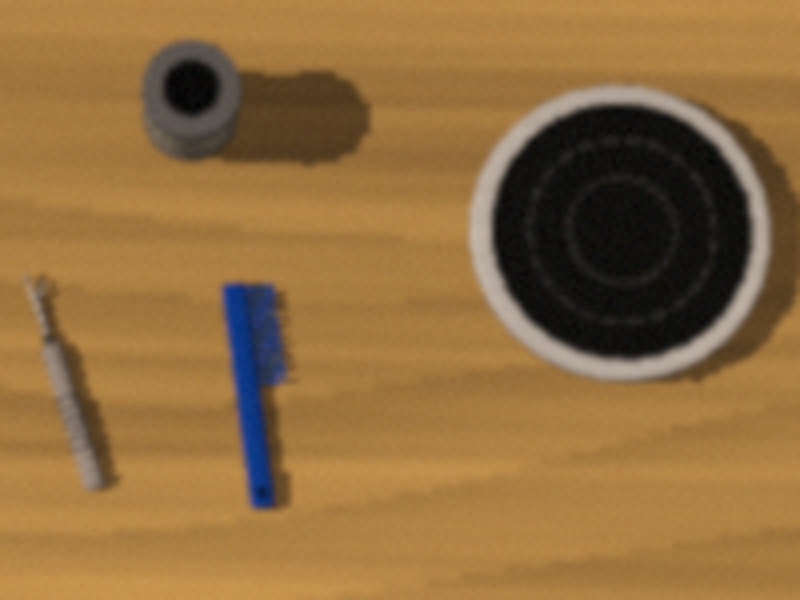

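View pics/c3.png

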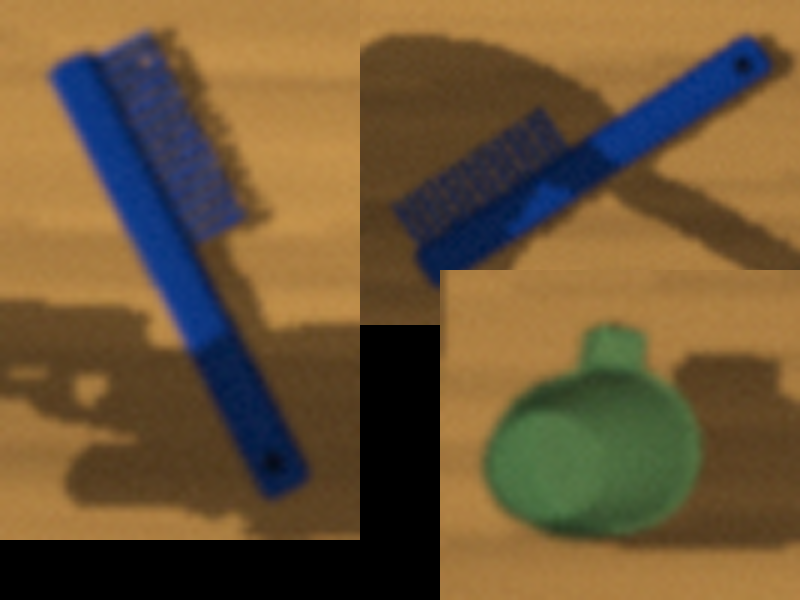

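The middle comb at (313,229) measures about 125–130 mm and the other two about 178 mm, so that's the one meant. Next I'll work out the poses, fitting the cup by its silhouette.

```bash
cat > cupfit.py <<'E'
from h import *
from scipy.optimize import minimize
A=np.linspace(0,2*np.pi,40)
def sil(n,x,y,yaw,shape,z0=0,k=4):
    m=np.zeros((shape[0]*k,shape[1]*k),np.uint8)
    def hull(P):
        q=np.array([proj(n,p) for p in P],np.float32)*k; cv2.fillConvexPoly(m,cv2.convexHull(q).astype(np.int32),255)
    ring=lambda r,z:[(x+r*np.cos(a),y+r*np.sin(a),z0+z) for a in A]
    hull(ring(.023,0)+ring(.031,.036)); hull(ring(.031,.036)+ring(.031,.078))
    c,s=np.cos(yaw),np.sin(yaw)
    hull([(x+c*a-s*b,y+s*a+c*b,z0+.06+d) for a in(.02,.045) for b in(-.009,.009) for d in(-.011,.011)])
    return cv2.resize(m,(shape[1],shape[0]),interpolation=cv2.INTER_AREA)/255.
def green(im):
    h=cv2.cvtColor(im,cv2.COLOR_RGB2HSV); m=cv2.inRange(h,(45,60,30),(85,255,255))
    n,l,s,c=cv2.connectedComponentsWithStats(m); return (l==1+np.argmax(s[1:,4])).astype(float)
def fit(ims,x0,z0=0):
    ms={n:green(i) for n,i in ims.items()}
    f=lambda p:sum(np.abs(sil(n,p[0]/100,p[1]/100,p[2],m.shape,z0)-m).sum() for n,m in ms.items())
    best=min((minimize(f,[x0[0]*100,x0[1]*100,a],method="Nelder-Mead",options=dict(initial_simplex=[[x0[0]*100+d,x0[1]*100+e,a+g] for d,e,g in((0,0,-.2),(1.5,0,.2),(0,1.5,.2),(1,1,-.1))],maxiter=90)) for a in x0[2]),key=lambda r:r.fun)
    return best.x,best.fun
E
python3 - <<'E'
from h import *; import cupfit
T=lambda ox,oy,k,px,py:((px+.5)/k-.5+ox,(py+.5)/k-.5+oy)
c1=lambda px,py,z:back("top",*T(90,120,4,px,py),z)[:2].round(4)
c2=lambda px,py,z:back("top",*T(250,130,4,px,py),z)[:2].round(4)
a,b=c2(235,285,.01),c2(262,508,.01); print("comb",a,b,(a+b)/2,np.linalg.norm(a-b),np.arctan2(*(a-b)[::-1]))
a,b=c1(678,318,.006),c1(737,529,.008); print("rip",a,b,(a+b)/2,np.linalg.norm(a-b),np.arctan2(*(a-b)[::-1]))
print("filt",c2(191,88,.07),c2(142,88,.07),c2(240,88,.07)); print("tt",c2(619,232,.028)); print("coast",c1(92,408,.006))
M=[c1(*p,.003) for p in((249,60),(522,60),(522,464),(246,466))]; print("mat",M,np.mean(M,0))
print("tin",c1(381,104,.023)); print("brush",c1(254,409,.025),c1(500,411,.025))
ims={n:cv2.imread(f"pics/{n}0.png")[:,:,::-1].copy() for n in("top","scene")}
x=back("top",478,214,.04); print(x); print(cupfit.fit(ims,(x[0],x[1],[0])))
print("tumbler",back("top",319,104,.085))
E
```

```text
comb [ 0.5303 -0.0439] [ 0.4036 -0.0612] [ 0.46695 -0.05255] 0.12787564271588234 0.13570381372657475
rip [0.5325 0.0693] [0.4123 0.0324] [0.4724  0.05085] 0.12573643067941762 0.29785573204910304
filt [ 0.6313 -0.016 ] [0.6307 0.0109] [ 0.6318 -0.0429]
tt [ 0.5625 -0.2593]
coast [0.4736 0.4046]
mat [array([0.6805, 0.3258]), array([0.6835, 0.1653]), array([0.4468, 0.1565]), array([0.4423, 0.3149])] [0.563275 0.240625]
tin [0.651  0.2427]
brush [0.4734 0.3061] [0.4752 0.167 ]
[ 0.50477645 -0.41889107  0.04      ]Traceback (most recent call last):
  File "<stdin>", line 11, in <module>
  File "cupfit.py", line 19, in fit
    best=min((minimize(f,[x0[0]*100,x0[1]*100,a],method="Nelder-Mead",options=dict(initial_simplex=[[x0[0]*100+d,x0[1]*100+e,a+g] for d,e,g in((0,0,-.2),(1.5,0,.2),(0,1.5,.2),(1,1,-.1))],maxiter=90)) for a in x0[2]),key=lambda r:r.fun)
  File "cupfit.py", line 19, in <genexpr>
    best=min((minimize(f,[x0[0]*100,x0[1]*100,a],method="Nelder-Mead",options=dict(initial_simplex=[[x0[0]*100+d,x0[1]*100+e,a+g] for d,e,g in((0,0,-.2),(1.5,0,.2),(0,1.5,.2),(1,1,-.1))],maxiter=90
[... 777 characters left out ...]
/100,p[1]/100,p[2],m.shape,z0)-m).sum() for n,m in ms.items())
                          ~~~^^^^^^^^^^^^^^^^^^^^^^^^^^^^^^^^^^^^^
  File "cupfit.py", line 9, in sil
    hull(ring(.023,0)+ring(.031,.036)); hull(ring(.031,.036)+ring(.031,.078))
                                        ~~~~^^^^^^^^^^^^^^^^^^^^^^^^^^^^^^^^^
  File "cupfit.py", line 7, in hull
    q=np.array([proj(n,p) for p in P],np.float32)*k; cv2.fillConvexPoly(m,cv2.convexHull(q).astype(np.int32),255)
                ~~~~^^^^^
  File "h.py", line 7, in proj
    p=manip.camera_params(n); c=p["R"]@np.array(X)+p["t"]; return p["fx"]*c[0]/c[2]+p["cx"],p["fy"]*c[1]/c[2]+p["cy"]
ValueError: time passes only in moves, steps and waits
```

```bash
sed -i 's/^from rig import manip/from rig import manip\nimport functools\nCP=functools.cache(manip.camera_params)/; s/p=manip.camera_params(n)/p=CP(n)/' h.py
python3 - <<'E'
from h import *; import cupfit
ims={n:cv2.imread(f"pics/{n}0.png")[:,:,::-1].copy() for n in("top","scene")}
m={n:cupfit.green(i).sum() for n,i in ims.items()}
print(m,cupfit.fit(ims,(.50,-.41,[0])), cupfit.fit({"top":ims["top"]},(.5,-.41,[0])))
print("tumbler",back("top",319,104,.085))
s=manip.get_state(); print(s["clock"])
from scipy.spatial.transform import Rotation as Ro
print(Ro.from_quat(s["ee_rot"],scalar_first=True).as_matrix().round(3))
E
```

```text
{'top': np.float64(785.0), 'scene': np.float64(1294.0)} (array([ 50.04845348, -40.88529593,  -0.21467249]), np.float64(2272.2313725490194)) (array([ 49.96242488, -40.7024856 ,  -0.22998979]), np.float64(155.6))
tumbler [ 0.73531869 -0.06126012  0.085     ]
0.1
[[-0.893  0.449 -0.001]
 [ 0.449  0.893 -0.001]
 [ 0.    -0.002 -1.   ]]
```

Run:
```python
from h import *; import cupfit
im=cv2.imread("pics/scene0.png")[:,:,::-1].copy(); im[:,250:]=0; im[:90]=0
print(cupfit.green(im).sum(),cupfit.fit({"scene":im},(.50,-.41,[-.2])))
print(cupfit.fit({"scene":im,"top":cv2.imread("pics/top0.png")[:,:,::-1].copy()},(.50,-.41,[-.2])))
print("filter top scene",back("scene",245,236,.07),proj("scene",(.631,-.016,.07)))
```

```text
564.0 (array([ 4.99997933e+01, -4.05720602e+01, -2.25666679e-02]), np.float64(250.0470588235294))
(array([ 49.8748468 , -40.60217669,  -0.16718997]), np.float64(414.79215686274506))
filter top scene [ 0.62978444 -0.01294084  0.07      ] (np.float64(243.55600563022807), np.float64(235.64771436635178))
```

```bash
cat > go.py <<'E'
import sys
from h import *
from scipy.spatial.transform import Rotation as Ro
def go(x,y,z,psi):
    s=manip.get_state(); R=Ro.from_quat(s["ee_rot"],scalar_first=True).as_matrix(); p=s["position"]
    ps=np.degrees(np.arctan2(R[1,1],R[0,1])); d=R.T@(np.array([x,y,z])-p)/.8
    print("at",p.round(4),"psi",ps.round(2),"-> row",d.round(4),round(-((psi-ps+180)%360-180)/120,4),"clock",s["clock"],"w",round(s["width"],4))
if __name__=="__main__":
    a=list(map(float,sys.argv[1:]))
    for i in range(0,len(a),4): go(*a[i:i+4])
E
python3 go.py .463 .048 .10 107.1
```

```text
at [0.258  0.5134 0.2385] psi 63.31 -> row [-0.4902 -0.4044  0.1737] -0.3649 clock 0.1 w 0.085
```

move_arm --deltas '[[[-0.49,-0.404,0.174,-0.365,-0.1],[-0.49,-0.404,0.174,-0.365,-0.1],[-0.49,-0.404,0.174,-0.365,-0.1],[-0.49,-0.404,0.174,-0.365,-0.1],[-0.49,-0.404,0.174,-0.365,-0.1],[-0.49,-0.404,0.174,-0.365,-0.1],[-0.49,-0.404,0.174,-0.365,-0.1],[-0.49,-0.404,0.174,-0.365,-0.1],[-0.49,-0.404,0.174,-0.365,-0.1],[-0.49,-0.404,0.174,-0.365,-0.1],[-0.49,-0.404,0.174,-0.365,-0.1],[-0.49,-0.404,0.174,-0.365,-0.1]]]' --squeeze 30

```text
clock: 1.3
position: [0.465, 0.0444, 0.0987]
ee_rot: [-0.0, -0.146, 0.989, -0.001]
contact_force: [-0.6, 0.9, 1.0]
width: 0.0467
gripper_force: 0.0
```

```bash
python3 go.py .463 .048 .04 107.1
python3 - <<'E'
from h import *
t=cv2.resize(manip.get_image("top")[150:330,170:370],None,fx=2,fy=2); s=manip.get_image("scene")[140:320,220:420]
W=np.hstack([t,cv2.resize(s,None,fx=2,fy=2)]); cv2.imwrite("pics/a1.png",W[:,:,::-1])
E
```

```text
at [0.465  0.0444 0.0987] psi 106.78 -> row [0.0011 0.0051 0.0734] -0.0027 clock 1.3 w 0.0467
```

View pics/a1.png

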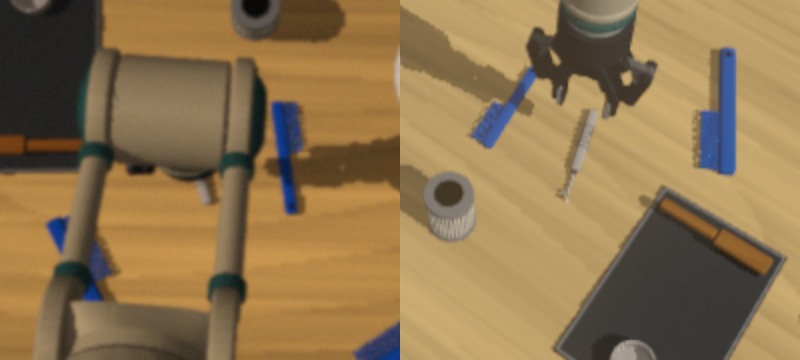

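The scene view shows the open fingers either side of the ripper's handle, so I'll go down and close.

move_arm --deltas '[[[0,0,0.04,0,-0.1],[0,0,0.07,0,-0.1],[0,0,0.09,0,-0.1],[0,0,0.1,0,-0.1],[0,0,0.11,0,-0.1],[0,0,0.11,0,0.3],[0,0,0.11,0,0.6],[0,0,0.11,0,1],[0,0,0.11,0,1],[0,0,0.11,0,1],[0,0,0.11,0,1],[0,0,0.11,0,1]]]' --squeeze 40

```text
clock: 2.6
position: [0.464, 0.0491, 0.0129]
ee_rot: [0.001, -0.149, 0.989, 0.0]
contact_force: [-1.1, 1.1, 6.3]
width: 0.0102
gripper_force: 40.0
```

move_arm --deltas '[[[0,0,-0.01,0,1],[0,0,-0.03,0,1],[0,0,-0.06,0,1],[0,0,-0.1,0,1],[0,0,-0.14,0,1],[0,0,-0.14,0,1]]]'

```text
clock: 3.2
position: [0.4664, 0.0486, 0.1283]
ee_rot: [0.005, -0.149, 0.989, -0.001]
contact_force: [0.6, -0.2, 0.3]
width: 0.0101
gripper_force: 39.2
```

```bash
python3 go.py .5326 .2516 .12 2
python3 - <<'E'
from h import *
s=manip.get_image("scene")[140:320,220:420]
cv2.imwrite("pics/a2.png",cv2.resize(s,None,fx=3,fy=3)[:,:,::-1])
E
```

```text
at [0.4664 0.0486 0.1283] psi 107.11 -> row [-0.1536  0.2182  0.011 ] 0.8759 clock 3.2 w 0.0101
```

View pics/a2.png

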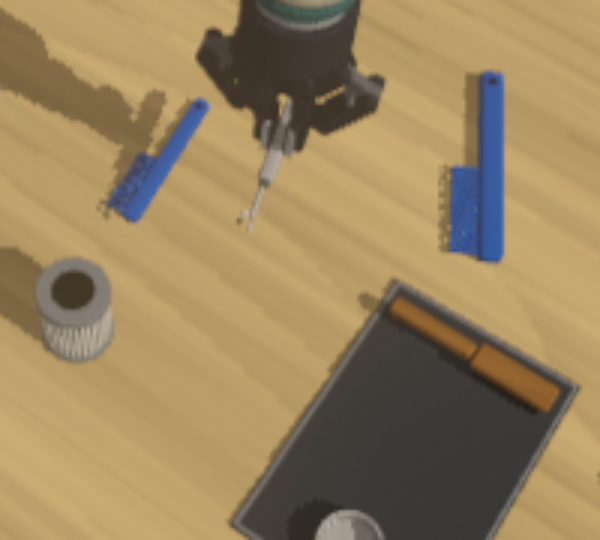

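The ripper is held level (about (270,160) in the crop). Now I'll carry it over the mat and turn it.

move_arm --deltas '[[[-0.012,0.018,0,0.07,1],[-0.024,0.036,0,0.14,1],[-0.036,0.054,0,0.21,1],[-0.048,0.072,0,0.28,1],[-0.06,0.09,0,0.35,1],[-0.072,0.108,0,0.42,1],[-0.086,0.126,0,0.49,1],[-0.1,0.144,0,0.56,1],[-0.114,0.162,0,0.63,1],[-0.128,0.18,0,0.7,1],[-0.142,0.2,0,0.77,1],[-0.154,0.218,0.01,0.84,1]]]'

```text
clock: 4.45
position: [0.5298, 0.2525, 0.1152]
ee_rot: [-0.0, 0.669, 0.743, -0.0]
contact_force: [1.7, -0.2, -0.6]
width: 0.0106
gripper_force: 39.2
```

move_arm --deltas '[[[0,0,0,0.036,1],[0,0,0,0.036,1],[0,0,0,0.036,1]]]'

```text
clock: 4.75
position: [0.5289, 0.2514, 0.1149]
ee_rot: [-0.0, 0.694, 0.72, -0.001]
contact_force: [-0.2, 0.3, -0.9]
width: 0.0102
gripper_force: 39.2
```

```bash
python3 go.py .5326 .2516 .018 2
python3 - <<'E'
from h import *
im={}
for n in("top","scene"): im[n]=manip.get_image(n)
W=np.hstack([cv2.resize(im["top"][110:260,130:260],None,fx=3,fy=3),cv2.resize(im["scene"][200:380,280:420],None,fx=2.5,fy=2.5)])
cv2.imwrite("pics/a3.png",W[:,:,::-1])
E
```

```text
at [0.5289 0.2514 0.1149] psi 2.09 -> row [0.0002 0.0049 0.1212] 0.0007 clock 4.75 w 0.0102
```

View pics/a3.png

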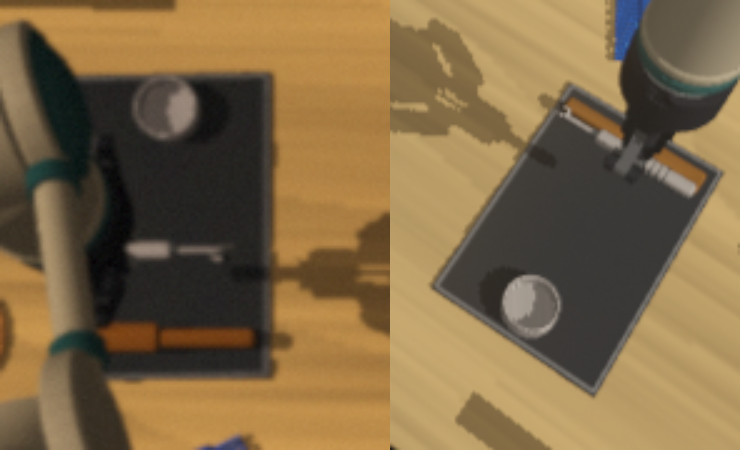

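Over the mat, the ripper is parallel to the brush. I'll lower and release it.

move_arm --deltas '[[[0,0.005,0.04,0,1],[0,0.005,0.08,0,1],[0,0.005,0.1,0,1],[0,0.005,0.11,0,1],[0,0.005,0.118,0,1],[0,0.005,0.121,0,1],[0,0.005,0.121,0,1]]]'

```text
clock: 5.55
position: [0.5342, 0.2521, 0.0198]
ee_rot: [0.0, 0.695, 0.719, 0.0]
contact_force: [0.3, 0.1, 0.3]
width: 0.0102
gripper_force: 39.2
```

move_arm --deltas '[[[0,0,0,0,0.7],[0,0,0,0,0.5],[0,0,0,0,0.4],[0,0,-0.005,0,0.4],[0,0,-0.02,0,0.4],[0,0,-0.05,0,0.4],[0,0,-0.1,0,0.4],[0,0,-0.14,0,0.4],[0,0,-0.14,0,0.4]]]'

```text
clock: 6.45
position: [0.5373, 0.2533, 0.1375]
ee_rot: [0.003, 0.695, 0.719, 0.005]
contact_force: [1.0, 0.7, 0.1]
width: 0.0258
gripper_force: 0.0
```

```bash
python3 go.py .452 -.0546 .1 97.8
```

```text
at [0.5373 0.2533 0.1375] psi 2.0 -> row [-0.3811 -0.1205  0.0443] -0.7984 clock 6.45 w 0.0258
```

move_arm --deltas '[[[-0.03,-0.01,0,-0.07,-0.1],[-0.06,-0.02,0,-0.14,-0.1],[-0.1,-0.03,0,-0.21,-0.1],[-0.14,-0.04,0,-0.28,-0.1],[-0.18,-0.05,0,-0.35,-0.1],[-0.22,-0.06,0,-0.42,-0.1],[-0.26,-0.07,0,-0.49,-0.1],[-0.29,-0.08,0,-0.56,-0.1],[-0.32,-0.09,0.01,-0.63,-0.1],[-0.35,-0.1,0.02,-0.7,-0.1],[-0.37,-0.11,0.03,-0.77,-0.1],[-0.381,-0.12,0.04,-0.798,-0.1]]]'

```text
clock: 7.65
position: [0.448, -0.0572, 0.0992]
ee_rot: [0.0, -0.069, 0.998, -0.0]
contact_force: [-0.6, -0.4, -0.3]
width: 0.047
gripper_force: 0.0
```

move_arm --deltas '[[[0,0,0,0,-0.1],[0,0,0,0,-0.1]]]'

```text
clock: 7.85
position: [0.4485, -0.0558, 0.0995]
ee_rot: [0.0, -0.067, 0.998, 0.0]
contact_force: [0.7, 0.4, -0.6]
width: 0.0473
gripper_force: 0.0
```

```bash
python3 go.py .452 -.0546 .012 97.8;python3 - <<'E'
from h import *
im={}
for n in("top","scene"): im[n]=manip.get_image(n)
W=np.hstack([cv2.resize(im["top"][110:260,130:260],None,fx=3,fy=3),cv2.resize(im["scene"][130:280,200:330],None,fx=3,fy=3)])
cv2.imwrite("pics/a4.png",W[:,:,::-1])
E
```

```text
at [ 0.4485 -0.0558  0.0995] psi 97.63 -> row [-0.0045  0.0009  0.1093] -0.0014 clock 7.85 w 0.0473
```

View pics/a4.png

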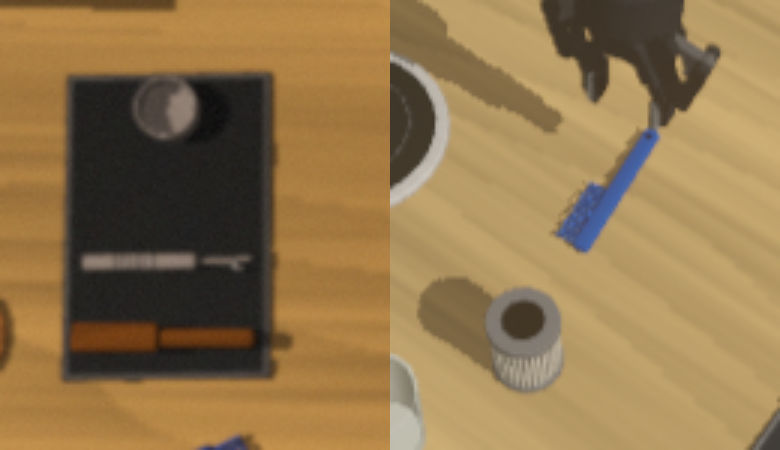

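The ripper lies neatly in row at crop (82..252,262). I'll check the gripper against the comb by projection.

Run:
```python
from h import *
c=lambda p:(round(390+3*(p[0]-200)),round(3*(p[1]-130)))
print("tipmid",c(proj("scene",(.4485,-.0558,.095))),"grip",c(proj("scene",(.452,-.0546,.01))))
for n,x in(("handle",-.065),("end",.065)): print(n,c(proj("scene",(.467+.991*x,-.0526+.135*x,.01))))
t=lambda px,py,z:back("top",130+(px+.5)/3-.5,110+(py+.5)/3-.5,z)[:2]
a,b=t(82,262,.013),t(252,263,.011); print("rip",a,b,(a+b)/2,np.linalg.norm(a-b))
```

```text
tipmid (626, 106) grip (624, 169)
handle (652, 126)
end (576, 243)
rip [0.53175222 0.30344036] [0.53388929 0.17350043] [0.53282076 0.2384704 ] 0.12995750458370645
```

All consistent, so I'll grasp the comb.

move_arm --deltas '[[[-0.004,0.001,0.04,0,-0.1],[-0.004,0.001,0.07,0,-0.1],[-0.004,0.001,0.09,0,-0.1],[-0.004,0.001,0.1,0,-0.1],[-0.004,0.001,0.108,0,-0.1],[-0.004,0.001,0.108,0,0.3],[-0.004,0.001,0.108,0,0.6],[-0.004,0.001,0.108,0,1],[-0.004,0.001,0.108,0,1],[-0.004,0.001,0.108,0,1],[-0.004,0.001,0.108,0,1]]]'

```text
clock: 9.05
position: [0.4523, -0.0549, 0.0137]
ee_rot: [0.001, -0.068, 0.998, -0.0]
contact_force: [-0.4, 0.2, 6.6]
width: 0.0125
gripper_force: 40.4
```

move_arm --deltas '[[[0,0,-0.01,0,1],[0,0,-0.03,0,1],[0,0,-0.06,0,1],[0,0,-0.1,0,1],[0,0,-0.14,0,1],[0,0,-0.14,0,1],[0,0,-0.14,0,1]]]'

```text
clock: 9.75
position: [0.4515, -0.0548, 0.1255]
ee_rot: [0.001, -0.068, 0.998, -0.0]
contact_force: [0.8, 0.6, -0.6]
width: 0.0123
gripper_force: 39.6
```

```bash
python3 go.py .5925 .2566 .12 2
python3 - <<'E'
from h import *
s=manip.get_image("scene")[100:280,180:380]
cv2.imwrite("pics/a5.png",cv2.resize(s,None,fx=3,fy=3)[:,:,::-1])
E
```

```text
at [ 0.4515 -0.0548  0.1255] psi 97.75 -> row [-0.2271  0.3619  0.007 ] 0.7979 clock 9.75 w 0.0123
```

View pics/a5.png

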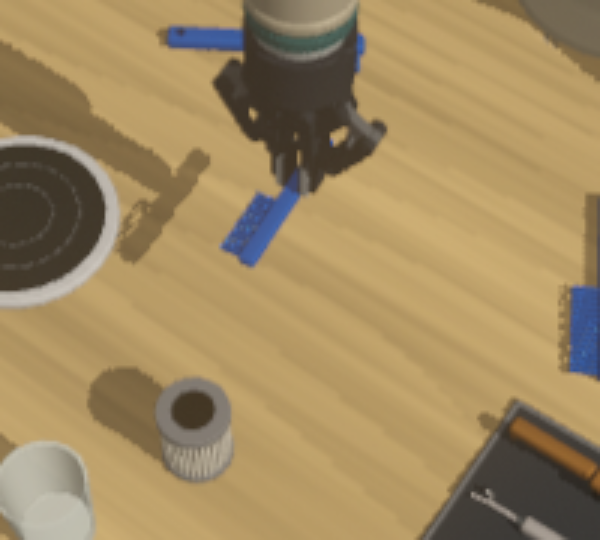

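The comb is held level (around (270,215) in the crop). I'll carry it to its place on the mat.

move_arm --deltas '[[[-0.02,0.03,0,0.07,1],[-0.04,0.06,0,0.14,1],[-0.06,0.09,0,0.21,1],[-0.08,0.12,0,0.28,1],[-0.1,0.15,0,0.35,1],[-0.12,0.18,0,0.42,1],[-0.14,0.21,0,0.49,1],[-0.16,0.24,0,0.56,1],[-0.18,0.27,0,0.63,1],[-0.2,0.3,0,0.7,1],[-0.215,0.335,0,0.77,1],[-0.227,0.362,0,0.798,1]]]'

```text
clock: 11.0
position: [0.5916, 0.258, 0.1223]
ee_rot: [-0.001, 0.696, 0.718, -0.002]
contact_force: [0.8, 0.3, -0.5]
width: 0.0122
gripper_force: 39.7
```

move_arm --deltas '[[[0,0,0,0,1],[0,0,0,0,1],[0,0,0,0,1]]]'

```text
clock: 11.3
position: [0.5913, 0.2556, 0.1237]
ee_rot: [-0.001, 0.695, 0.719, -0.001]
contact_force: [-0.6, -0.4, -0.6]
width: 0.0124
gripper_force: 39.7
```

```bash
python3 go.py .5925 .2566 .0185 2
```

```text
at [0.5913 0.2556 0.1237] psi 2.0 -> row [0.0013 0.0019 0.1314] -0.0 clock 11.3 w 0.0124
```

move_arm --deltas '[[[0.001,0.002,0.04,0,1],[0.001,0.002,0.08,0,1],[0.001,0.002,0.105,0,1],[0.001,0.002,0.12,0,1],[0.001,0.002,0.127,0,1],[0.001,0.002,0.131,0,1],[0.001,0.002,0.131,0,1],[0.001,0.002,0.131,0,1]]]'

```text
clock: 12.1
position: [0.5947, 0.2578, 0.0212]
ee_rot: [0.0, 0.695, 0.719, 0.001]
contact_force: [0.3, 0.4, -0.8]
width: 0.0123
gripper_force: 39.7
```

move_arm --deltas '[[[0,0,0,0,0.7],[0,0,0,0,0.5],[0,0,0,0,0.4],[0,0,-0.005,0,0.4],[0,0,-0.02,0,0.4],[0,0,-0.05,0,0.4],[0,0,-0.1,0,0.4],[0,0,-0.15,0,0.4],[0,0,-0.17,0,0.4],[0,0,-0.17,0,0.4]]]'

```text
clock: 13.1
position: [0.5961, 0.2583, 0.1608]
ee_rot: [0.002, 0.695, 0.719, 0.004]
contact_force: [0.2, -0.7, 0.1]
width: 0.0254
gripper_force: 0.0
```

```bash
python3 go.py .631 -.0155 .15 90
```

```text
at [0.5961 0.2583 0.1608] psi 2.0 -> row [-0.3436  0.0316  0.013 ] -0.7334 clock 13.1 w 0.0254
```

move_arm --deltas '[[[-0.03,0.003,0,-0.07,-0.5],[-0.06,0.006,0,-0.14,-1],[-0.1,0.01,0,-0.21,-1],[-0.14,0.014,0,-0.28,-1],[-0.18,0.018,0,-0.35,-1],[-0.22,0.02,0,-0.42,-1],[-0.25,0.024,0,-0.49,-1],[-0.28,0.027,0,-0.56,-1],[-0.31,0.03,0,-0.63,-1],[-0.33,0.032,0,-0.7,-1],[-0.344,0.032,0.01,-0.733,-1],[-0.344,0.032,0.013,-0.733,-1]]]'

```text
clock: 14.3
position: [0.6279, -0.0179, 0.1438]
ee_rot: [-0.002, 0.002, 1.0, 0.0]
contact_force: [-0.3, 0.2, -0.0]
width: 0.0853
gripper_force: 0.0
```

move_arm --deltas '[[[0,0,0,0,-1],[0,0,0,0,-1]]]'

```text
clock: 14.5
position: [0.6287, -0.0157, 0.1453]
ee_rot: [-0.0, 0.001, 1.0, 0.0]
contact_force: [0.5, 0.4, -0.8]
width: 0.0855
gripper_force: 0.0
```

```bash
python3 go.py .631 -.0155 .026 90
python3 - <<'E'
from h import *
im={}
for n in("top","scene"): im[n]=manip.get_image(n)
W=np.hstack([cv2.resize(im["top"][110:260,130:260],None,fx=3,fy=3),cv2.resize(im["scene"][160:310,170:300],None,fx=3,fy=3)])
cv2.imwrite("pics/a6.png",W[:,:,::-1])
c=lambda p:(round(390+3*(p[0]-170)),round(3*(p[1]-160)))
p=manip.get_state()["position"]; print("tipmid",c(proj("scene",p)),"filter",c(proj("scene",(.631,-.0155,.07))))
E
```

```text
at [ 0.6287 -0.0157  0.1453] psi 89.93 -> row [-0.003   0.0002  0.1491] -0.0006 clock 14.5 w 0.0855
tipmid (606, 175) filter (611, 227)
```

View pics/a6.png

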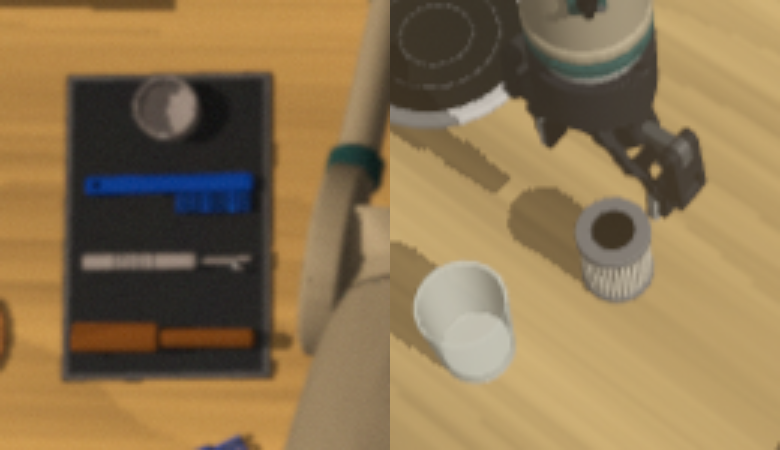

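The row on the mat is good. The filter is at crop (614,230), where predicted, so I'll descend on it and grip.

move_arm --deltas '[[[-0.003,0,0.04,0,-1],[-0.003,0,0.08,0,-1],[-0.003,0,0.11,0,-1],[-0.003,0,0.135,0,-1],[-0.003,0,0.149,0,-1],[-0.003,0,0.149,0,-0.6],[-0.003,0,0.149,0,-0.3],[-0.003,0,0.149,0,0],[-0.003,0,0.149,0,0.5],[-0.003,0,0.149,0,1],[-0.003,0,0.149,0,1],[-0.003,0,0.149,0,1]]]' --squeeze 30

```text
clock: 15.8
position: [0.6324, -0.0166, 0.0277]
ee_rot: [0.001, 0.0, 1.0, -0.0]
contact_force: [0.1, 0.4, 5.1]
width: 0.0522
gripper_force: 29.7
```

move_arm --deltas '[[[0,0,-0.01,0,1],[0,0,-0.03,0,1],[0,0,-0.06,0,1],[0,0,-0.09,0,1],[0,0,-0.12,0,1],[0,0,-0.12,0,1],[0,0,-0.12,0,1]]]'

```text
clock: 16.5
position: [0.6312, -0.0166, 0.1225]
ee_rot: [0.0, 0.0, 1.0, -0.0]
contact_force: [0.2, 0.6, -1.3]
width: 0.0521
gripper_force: 30.4
```

```bash
python3 go.py .5625 -.2593 .12 90
```

```text
at [ 0.6312 -0.0166  0.1225] psi 89.95 -> row [ 0.0856 -0.3034  0.0032] -0.0004 clock 16.5 w 0.0521
```

move_arm --deltas '[[[0.005,-0.02,0,0,1],[0.014,-0.05,0,0,1],[0.025,-0.09,0,0,1],[0.037,-0.13,0,0,1],[0.048,-0.17,0,0,1],[0.06,-0.21,0,0,1],[0.07,-0.25,0,0,1],[0.078,-0.275,0,0,1],[0.083,-0.295,0,0,1],[0.0856,-0.303,0,0,1],[0.0856,-0.303,0,0,1],[0.0856,-0.303,0,0,1]]]'

```text
clock: 17.7
position: [0.5627, -0.2581, 0.1221]
ee_rot: [-0.0, 0.0, 1.0, 0.001]
contact_force: [0.5, -0.7, -1.3]
width: 0.0519
gripper_force: 30.4
```

```bash
python3 go.py .5625 -.2593 .0575 90
python3 - <<'E'
from h import *
im={}
for n in("top","scene"): im[n]=manip.get_image(n)
W=np.hstack([cv2.resize(im["top"][120:260,330:480],None,fx=2.6,fy=2.6),cv2.resize(im["scene"][80:220,110:260],None,fx=2.6,fy=2.6)])
cv2.imwrite("pics/a7.png",W[:,:,::-1])
E
```

```text
at [ 0.5627 -0.2581  0.1221] psi 89.97 -> row [ 0.0003 -0.0016  0.0808] -0.0002 clock 17.7 w 0.0519
```

View pics/a7.png

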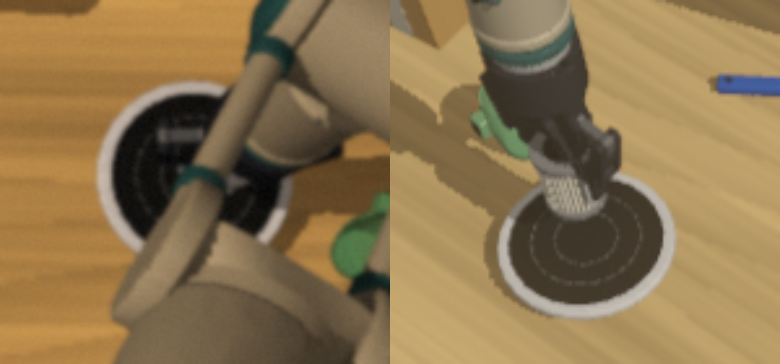

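The filter is held upright above the platter. I'll lower and release it.

move_arm --deltas '[[[0,-0.001,0.02,0,1],[0,-0.001,0.045,0,1],[0,-0.001,0.06,0,1],[0,-0.001,0.07,0,1],[0,-0.001,0.076,0,1],[0,-0.001,0.08,0,1],[0,-0.001,0.081,0,1],[0,-0.001,0.081,0,1],[0,-0.001,0.081,0,1]]]'

```text
clock: 18.7
position: [0.5631, -0.2599, 0.0582]
ee_rot: [0.0, 0.0, 1.0, -0.0]
contact_force: [0.7, -0.4, -0.9]
width: 0.0518
gripper_force: 30.4
```

move_arm --deltas '[[[0,0,0,0,0.1],[0,0,0,0,-0.3],[0,0,0,0,-0.6],[0,0,0,0,-0.9],[0,0,0,0,-0.9],[0,0,-0.01,0,-0.9],[0,0,-0.04,0,-0.9],[0,0,-0.08,0,-0.9],[0,0,-0.12,0,-0.9],[0,0,-0.16,0,-0.9],[0,0,-0.16,0,-0.9]]]'

```text
clock: 19.8
position: [0.5656, -0.2613, 0.1917]
ee_rot: [0.005, 0.0, 1.0, -0.003]
contact_force: [0.3, 0.1, 0.8]
width: 0.0813
gripper_force: 0.0
```

```bash
python3 go.py .499 -.406 .18 81
```

```text
at [ 0.5656 -0.2613  0.1917] psi 89.95 -> row [ 0.0832 -0.1809  0.0149] 0.0746 clock 19.8 w 0.0813
```

move_arm --deltas '[[[0.02,-0.05,0,0.02,-1],[0.04,-0.1,0,0.04,-1],[0.06,-0.14,0,0.06,-1],[0.08,-0.18,0,0.075,-1],[0.08,-0.183,0.01,0.075,-1],[0.08,-0.183,0.02,0.075,-1],[0.08,-0.183,0.02,0.075,-1],[0.08,-0.183,0.02,0.075,-1]]]'

```text
clock: 20.6
position: [0.499, -0.4046, 0.1691]
ee_rot: [-0.0, 0.078, 0.997, 0.001]
contact_force: [-0.6, 0.9, -0.2]
width: 0.0853
gripper_force: 0.0
```

```bash
python3 go.py .499 -.406 .046 81
python3 - <<'E'
from h import *
im={}
for n in("top","scene"): im[n]=manip.get_image(n)
W=np.hstack([cv2.resize(im["top"][120:260,330:480],None,fx=2.6,fy=2.6),cv2.resize(im["scene"][80:220,110:260],None,fx=2.6,fy=2.6)])
cv2.imwrite("pics/a8.png",W[:,:,::-1])
E
```

```text
at [ 0.499  -0.4046  0.1691] psi 81.04 -> row [-0.0004 -0.002   0.1538] 0.0003 clock 20.6 w 0.0853
```

View pics/a8.png

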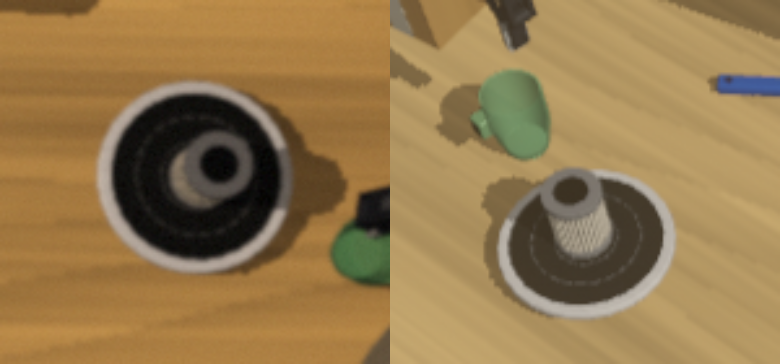

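Run:
```python
from h import *
c=lambda p:(round(390+2.6*(p[0]-110)),round(2.6*(p[1]-80)))
x,y=.499,-.406
for n,q in(("rim",(x,y,.078)),("rim+x",(x+.031,y,.078)),("rim-x",(x-.031,y,.078)),("rim+y",(x,y+.031,.078)),("rim-y",(x,y-.031,.078)),("foot",(x,y,0)),("foot+x",(x+.023,y,0)),("foot+y",(x,y+.023,0)),("foot-y",(x,y-.023,0)),("stub",(x+.043,y-.007,.06))): print(n,c(proj("scene",q)))
t=lambda px,py,z:back("top",330+(px+.5)/2.6-.5,120+(py+.5)/2.6-.5,z)
s=lambda px,py,z:back("scene",110+(px-390+.5)/2.6-.5,80+(py+.5)/2.6-.5,z)
print("filter",t(219,165,.098),s(572,192,.098),"tt",t(195,176,.028),s(586,243,.028))
```

```text
rim (510, 90)
rim+x (487, 110)
rim-x (532, 71)
rim+y (533, 105)
rim-y (487, 76)
foot (527, 141)
foot+x (512, 155)
foot+y (543, 152)
foot-y (511, 131)
stub (478, 126)
filter [ 0.56147067 -0.26422357  0.098     ] [ 0.56270844 -0.26089064  0.098     ] tt [ 0.56307207 -0.25998465  0.028     ] [ 0.568059   -0.25533298  0.028     ]
```

The projected cup matches the picture: foot (527,141) and stub (478,126). I'll grasp it.

move_arm --deltas '[[[0,-0.001,0.04,0,-1],[0,-0.001,0.08,0,-1],[0,-0.001,0.11,0,-1],[0,-0.001,0.135,0,-1],[0,-0.001,0.153,0,-1],[0,-0.001,0.153,0,-0.7],[0,-0.001,0.153,0,-0.5],[0,-0.001,0.153,0,-0.2],[0,-0.001,0.153,0,0.3],[0,-0.001,0.153,0,1],[0,-0.001,0.153,0,1],[0,-0.001,0.153,0,1]]]' --squeeze 30

```text
clock: 21.9
position: [0.499, -0.4073, 0.0483]
ee_rot: [0.001, 0.079, 0.997, -0.001]
contact_force: [-0.7, 0.2, 4.7]
width: 0.0622
gripper_force: 33.3
```

move_arm --deltas '[[[0,0,-0.01,0,1],[0,0,-0.03,0,1],[0,0,-0.06,0,1],[0,0,-0.1,0,1],[0,0,-0.14,0,1],[0,0,-0.18,0,1],[0,0,-0.18,0,1]]]'

```text
clock: 22.6
position: [0.5005, -0.4088, 0.1967]
ee_rot: [0.004, 0.079, 0.997, -0.003]
contact_force: [1.2, -0.7, 0.3]
width: 0.0622
gripper_force: 33.1
```

```bash
python3 go.py .45 0 .19 81 .4736 .4046 .19 81
python3 - <<'E'
from h import *
im={}
for n in("top","scene"): im[n]=manip.get_image(n)
W=np.hstack([cv2.resize(im["top"][120:260,330:480],None,fx=2.6,fy=2.6),cv2.resize(im["scene"][60:220,90:260],None,fx=2.275,fy=2.275)])
cv2.imwrite("pics/a9.png",W[:,:,::-1])
E
```

```text
at [ 0.5005 -0.4088  0.1967] psi 80.95 -> row [0.1427 0.4947 0.0044] -0.0004 clock 22.6 w 0.0622
at [ 0.5005 -0.4088  0.1967] psi 80.95 -> row [0.1931 0.9988 0.0011] -0.0004 clock 22.6 w 0.0622
```

View pics/a9.png

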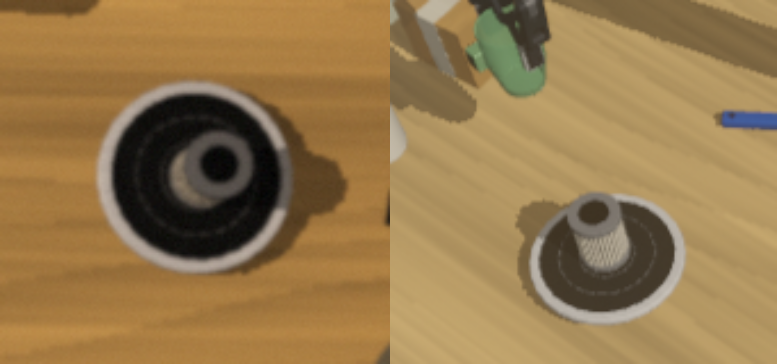

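The cup is held upright. I'll carry it across to the coaster.

move_arm --deltas '[[[0.005,0.015,0,0,1],[0.013,0.045,0,0,1],[0.026,0.09,0,0,1],[0.039,0.135,0,0,1],[0.052,0.18,0,0,1],[0.065,0.225,0,0,1],[0.078,0.27,0,0,1],[0.091,0.315,0,0,1],[0.104,0.36,0,0,1],[0.117,0.405,0,0,1],[0.13,0.45,0,0,1],[0.142,0.49,0,0,1]]]'

```text
clock: 23.9
position: [0.4454, 0.0006, 0.1896]
ee_rot: [-0.002, 0.079, 0.997, 0.001]
contact_force: [0.1, -0.5, -1.6]
width: 0.0623
gripper_force: 33.1
```

move_arm --deltas '[[[0.005,0.045,0,0,1],[0.01,0.09,0,0,1],[0.015,0.135,0,0,1],[0.02,0.18,0,0,1],[0.025,0.225,0,0,1],[0.03,0.27,0,0,1],[0.035,0.315,0,0,1],[0.04,0.36,0,0,1],[0.044,0.4,0,0,1],[0.047,0.44,0,0,1],[0.049,0.47,0,0,1],[0.051,0.49,0,0,1]]]'

```text
clock: 25.1
position: [0.4675, 0.3929, 0.1892]
ee_rot: [-0.002, 0.078, 0.997, -0.001]
contact_force: [0.3, -0.3, -0.2]
width: 0.0624
gripper_force: 33.1
```

move_arm --deltas '[[[0,0.01,0,0,1],[0,0.015,0,0,1],[0,0.017,0,0,1],[0,0.017,0,0,1]]]'

```text
clock: 25.5
position: [0.4715, 0.4043, 0.1913]
ee_rot: [-0.0, 0.079, 0.997, -0.0]
contact_force: [-1.3, 0.2, -0.4]
width: 0.0625
gripper_force: 33.1
```

```bash
python3 go.py .4736 .4046 .056 81
```

```text
at [0.4715 0.4043 0.1913] psi 80.91 -> row [-0.0026  0.0009  0.1691] -0.0008 clock 25.5 w 0.0625
```

move_arm --deltas '[[[-0.002,0,0.03,0,1],[-0.002,0,0.07,0,1],[-0.002,0,0.11,0,1],[-0.002,0,0.14,0,1],[-0.002,0,0.155,0,1],[-0.002,0,0.164,0,1],[-0.002,0,0.169,0,1],[-0.002,0,0.17,0,1],[-0.002,0,0.17,0,1],[-0.002,0,0.17,0,1]]]'

```text
clock: 26.5
position: [0.4737, 0.4053, 0.0563]
ee_rot: [0.001, 0.079, 0.997, 0.001]
contact_force: [-0.4, 0.6, -1.0]
width: 0.0624
gripper_force: 33.1
```

move_arm --deltas '[[[0,0,0,0,0],[0,0,0,0,-0.4],[0,0,0,0,-0.7],[0,0,0,0,-1],[0,0,0,0,-1],[0,0,0,0,-1],[0,0,-0.01,0,-1],[0,0,-0.05,0,-1],[0,0,-0.1,0,-1],[0,0,-0.15,0,-1],[0,0,-0.2,0,-1],[0,0,-0.22,0,-1]]]'

```text
clock: 27.7
position: [0.4747, 0.406, 0.2369]
ee_rot: [0.003, 0.079, 0.997, 0.003]
contact_force: [0.5, -0.1, 0.4]
width: 0.0858
gripper_force: 0.0
```

move_arm --deltas '[[[0.1,0.02,0,0,-1],[0.2,0.02,0,0,-1],[0.25,0.02,0,0,-1],[0.25,0.02,0,0,-1],[0.25,0.02,0,0,-1],[0.25,0.02,0,0,-1]]]'

```text
clock: 28.3
position: [0.2771, 0.4524, 0.2323]
ee_rot: [0.001, 0.078, 0.997, 0.001]
contact_force: [-0.1, -0.2, 0.4]
width: 0.0855
gripper_force: 0.0
```

Run:
```python
from h import *; import cupfit
t=manip.get_image("top"); s=manip.get_image("scene"); cv2.imwrite("pics/end_top.png",t[:,:,::-1]); cv2.imwrite("pics/end_scene.png",s[:,:,::-1])
r=lambda i,a,b,c,d:cv2.resize(i[b:d,a:c],(400,300),interpolation=cv2.INTER_CUBIC)
W=np.vstack([np.hstack([r(t,70,120,230,240),r(t,345,120,465,210)]),np.hstack([r(s,300,220,500,370),r(s,130,110,250,200)])])
cv2.imwrite("pics/end.png",W[:,:,::-1]); print(manip.get_state()["clock"])
```

```text
28.4
```

View pics/end.png

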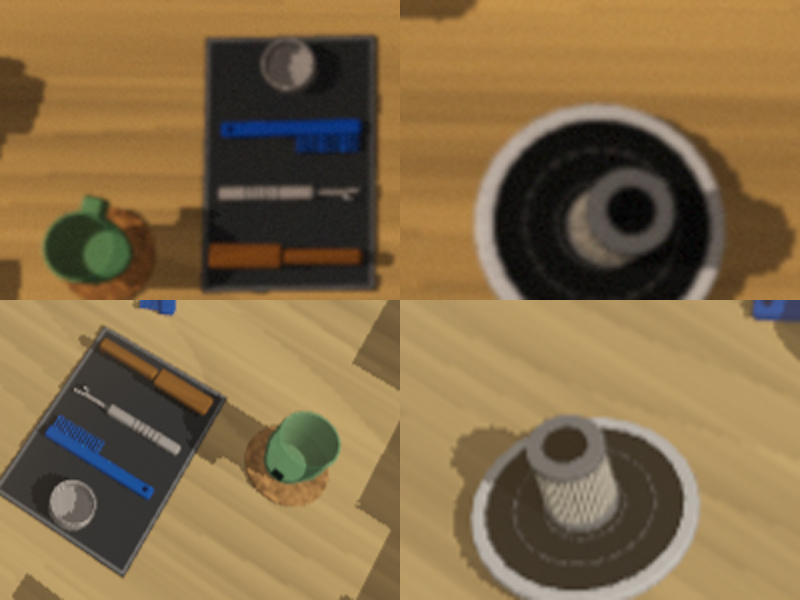

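Run:
```python
from h import *
t=lambda px,py,k,ox,oy,z:back("top",ox+(px+.5)/k-.5,oy+(py+.5)/k-.5,z)[:2].round(4)
f=t(106,254,2.5,70,120,.009); print("cup foot",f,f-[.4736,.4046])
print("filter",t(631,211,1,0,0,0)*0+back("top",345+231/3.333,120+211/3.333,.098)[:2],"vs tt .5628 -.2596")
a,b=t(222,129,2.5,70,120,.013),t(361,128,2.5,70,120,.013); print("comb",(a+b)/2,b-a,"goal .593 .2416")
c=lambda p:(round(400+3.333*(p[0]-130)),round(300+3.333*(p[1]-110)))
print("scene check tt",c(proj("scene",(.5628,-.2596,.028))),"filter top",c(proj("scene",(.5628,-.2596,.098))))
```

```text
cup foot [0.474  0.4048] [0.0004 0.0002]
filter [ 0.56115924 -0.2650326 ] vs tt .5628 -.2596
comb [0.59335 0.23885] [ 0.0035 -0.1285] goal .593 .2416
scene check tt (584, 503) filter top (567, 446)
```

All within tolerance, so I'll hand it in.

```bash
python3 -c "
from rig import manip
print(manip.sign_off())"
```

```text
the job is handed in; nothing more can be done
None
```

The job is handed in at about 28 s on the robot's clock. The last pictures put the filter within about 6 mm of the turntable's axis, the cup within about 1 mm of the coaster's middle, and the ripper and comb within about 3 mm of their places in the row; the judge's result was not shown.

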